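# Wind the receiver flask home under the still outlet

### The arm

A 6-joint arm with a two-finger parallel gripper is mounted at the origin on the work surface. World frame = base frame: x ahead of the robot, y to its left, z up, the work surface at z = 0. Lengths are in m, angles in rad, forces in N, time in s.
With the tool pointing down it reaches from about 0.35 to 0.725 m from the base axis. Payload 6 kg.
Tool frame: the origin (TCP) lies midway between the tips of the shut fingers; the grasp point (between the pads) lies 19 mm behind it; z points along the fingers, y is the direction in which the jaws open and shut (so a half turn about z gives the same grasp; the last joint's range is limited). The gripper opens to 85 mm and grips with 20 to 120 N. Pads are 22 mm wide; open, the fingers measure 114 mm over their backs; the gripper's body (76 mm by 85 mm) begins 54 mm behind the grasp point. The pads swing forward as they close: fully open they stand 13 mm farther back than shut.
Start: joints at [-0.991, 0.04, 0.085, 0, -1.615, -0.334], TCP at [0.146, -0.582, 0.231] pointing down, gripper open.
Joint ranges: [-2.56, 2.56], [-1.29, 2.01], [-1.08, 1.49], [-3.29, 1.98], [-2.81, -0.18], [-2.99, 2.99]. Speed limits (rad/s): [2.57, 2.57, 3.01, 3.14, 3.14, 3.14].

### API

Orientations are given as a unit quaternion [w, x, y, z].
In Python, from cell import monitor, snapshot, workorder gives the robot as it stands. The module is installed in compiled form; this text tells all that it offers.
- The arm moves only by the shell command python3 -m crank 'ROWS' [FORCE]. ROWS is JSON, a list of rows, each an object of numbers: "fingers": the finger opening in m, from 0 to 0.0854; "tx", "ty", "tz": the shift along the tool's x, y, z in m; "wx", "wy", "wz": the turn, a rotation vector about the tool's x, y, z in rad. A call has 1 to 10 rows; each row shifts and turns the pose as measured when the row begins, along the tool's axes as they then stand; what a row does not reach is not made up. A row lasts 1/8 s, in which the tool goes at most 62.5 mm and 10.7 degrees, less where a joint would pass 70% of its speed; a pose out of reach is approached as far as the arm can. A call is refused whole if a number of a shift passes 0.0625 or a number of a turn 0.188, either way. A call with a gripper value outside its range is refused whole. The fingers move at their own pace and stop on an object; FORCE is the grip in N (left out, the last holds). Time passes only in rows, so rows that do not move let the fingers close. It gives the time, the measured TCP pose, the force and the opening at its end, in the units of the state.
- monitor.observe(): the state, without advancing time (a new reading comes with each control period).
- snapshot(name): name is "scene" or "top" or "wrist"; returns a dict with "color" (480x640x3 uint8, blue, green, red), "fx", "fy", "cx", "cy" (pixels), "R" (3x3) and "t" (3): a world point X has camera coordinates R X + t. Camera axes: x right, y down, z forward; pixel columns grow to the right and rows downward; lengths in m; the calibration is good to about 2 mm. A picture is of the moment at which its call begins. There is no depth.
- workorder.job_done(): hands the job in, once; it reports no verdict.
The state is a dict: "time": time; "joints": joint angles; "qvel": joint speeds; "tau": joint torques, N m; "ee_pos": TCP position; "orientation": TCP orientation; "contact_force": force on the tool from outside, world axes, zero at the start; "ft_torque": the same for the moment, N m; "grip_width": finger opening in m.
Only numpy, scipy, OpenCV 4.12 (cv2) and the standard library are available. Lean on these libraries where they do the work, as an engineer would, in place of code of your own. Each camera call takes 0.05 s, during which the arm holds its last target. There are 200 camera calls.

### The job

Bring the conical receiver flask under its outlet tube: take the upright crank handle of that slide's handwheel and wind it clockwise until the carriage with the flask is right up against its stop, then let go and leave it there. Move the carriage only by its handwheel, do not push on the carriage or flask, and leave the other slide, the one with the straight lidded jar, as it is set.

Things in the scene. Friction and masses are not known exactly. Their poses are not given: they have to be found in the camera images.
- receiver_slide: Fixed slide, base 420x130 mm, of the conical flask (its twin holds a lidded jar; sides vary). Origin: bench level, on the upright axis of the flat handwheel (120 mm wide, top 83 mm up); +x runs along the rails to the dark stop block (face at x=295 mm, top 78 mm up, 110 wide). Behind it a rod holds a glass outlet over x=250 mm, 215 mm up. Clockwise from above drives the carriage to the stop, 20 mm per radian.
- receiver_carriage: Aluminium carriage 90 (along rails) x110x20 mm with a conical flask clamped on it, 82 mm wide, top 179 mm above the bench. Origin: centre of its underside, 34 mm up; axes as receiver_slide. Touches the stop when its origin is at x=250 mm in that frame; starts 25 to 60 mm short. Geared to the handwheel, it stays where left; winding needs about 2 N at the crank; at the stop it goes hard.
- receiver_crank (a point): Top centre of the receiver handwheel's crank handle: an upright round black sleeve, 22 mm diameter, 46 mm high, top 131 mm and foot 85 mm above the bench, 50 mm from the wheel's axis. It spins freely on its pin, so the gripper need not turn while carrying it round in a circle. Ignore its orientation.
- spare_carriage: The like carriage on the other slide, with a straight jar 72 mm wide and a black lid, lid top 145 mm above the bench. Origin: centre of its underside, 34 mm up. Leave it and its handwheel alone.

How it is judged:
At the end, for the whole second after the job is handed in: The carriage with the conical flask is at rest against its stop (gap at most 4 mm, which is 11 degrees of the handwheel) (x of receiver_carriage in the frame of receiver_slide above 0.246 m and linear speed of receiver_carriage below 0.005 m/s); the robot touches nothing.
It fails at once if the robot pushes on the receiver carriage or its flask (more than 1 N) (contact force between any of the fingers, the arm and receiver_carriage above 1 N).
It fails at once if the other slide's carriage is moved by more than 4 mm (distance of spare_carriage from where it was at the start of the episode above 0.004 m).
It also fails if it takes over 32 s, if anything falls off the work surface, if the arm or the gripper's body presses on something with over 40 N, if the wrist force passes 120 N, or if a joint passes its speed limit or range.

## Working session

There is one attempt and no reset: what is moved stays moved. The work goes in short steps, Python scripts to look and compute and a shell command to move; the robot and the scene stay as the last step left them, time stands still between calls to the robot, and variables do not carry over. Pictures are saved under pics/ and viewed, about 8 in all and at most 12, crops included, and the job is handed in when it is done.

```bash
mkdir -p pics
cat > h.py <<'E'
import numpy as np, cv2
from cell import monitor, snapshot, workorder
from scipy.spatial.transform import Rotation as Ro
def ray(c,u,v,z):
    R=np.array(c["R"]);t=np.array(c["t"]);o=-R.T@t
    d=R.T@np.array([(u-c["cx"])/c["fx"],(v-c["cy"])/c["fy"],1]);return o+d*(z-o[2])/d[2]
def proj(c,X):
    p=np.array(c["R"])@np.array(X)+np.array(c["t"]);return p[0]/p[2]*c["fx"]+c["cx"],p[1]/p[2]*c["fy"]+c["cy"]
def rot(): 
    s=monitor.observe();q=s["orientation"];return np.array(s["ee_pos"]),Ro.from_quat([q[1],q[2],q[3],q[0]]).as_matrix(),s
E
python3 - <<'E'
from h import *
import pickle
for n in("top","scene"):
    c=snapshot(n);cv2.imwrite(f"pics/{n}0.png",c["color"]);pickle.dump(c,open(n+"0.pkl","wb"))
    R=np.array(c["R"]);print(n,c["fx"],-R.T@np.array(c["t"]),R.round(2).tolist())
p,R,s=rot();print(s["time"],p,R.round(3).tolist(),s["grip_width"])
E
```

```text
top 560.6593336955953 [ 0.40553824 -0.0293651   1.08392135] [[0.02, -1.0, -0.0], [-0.99, -0.02, -0.17], [0.17, 0.01, -0.99]]
scene 512.0685978919064 [0.91822496 0.54932802 0.82198602] [[-0.86, 0.51, -0.0], [0.38, 0.63, -0.67], [-0.35, -0.58, -0.74]]
0.1 [ 0.14600736 -0.5816544   0.23037182] [[-0.97, -0.243, -0.001], [-0.243, 0.97, 0.002], [0.0, 0.002, -1.0]] 0.08563445079380337
```

View pics/top0.png

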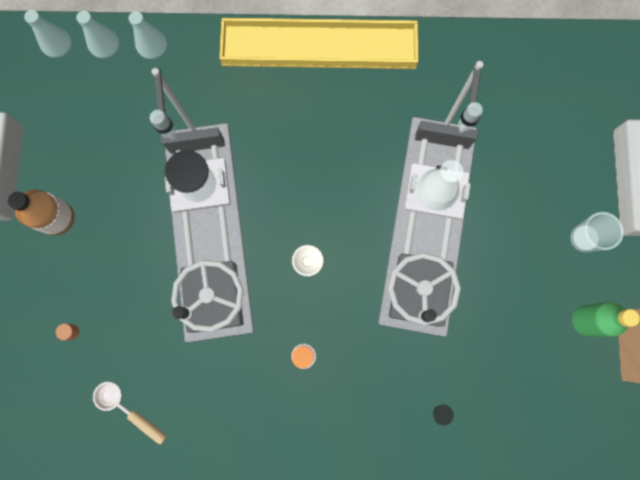

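View pics/scene0.png

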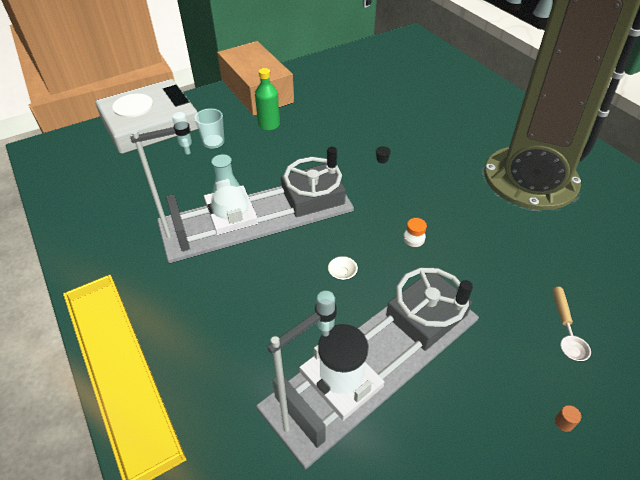

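The top view shows the flask slide on the right: wheel hub at about (425,288), crank at (429,315), flask carriage at (438,190) and stop at (446,133). The jar slide is on the left. I'll enlarge the flask slide.

Run:
```python
from h import *
import pickle
c=pickle.load(open("top0.pkl","rb"))
cv2.imwrite("pics/crop1.png",cv2.resize(c["color"][110:340,370:490],None,fx=2.6*1,fy=2.6,interpolation=cv2.INTER_CUBIC))
a=ray(c,425,288,.083);k=ray(c,429,315,.131);s=ray(c,446,127,.078)
print(a,k,np.linalg.norm((k-a)[:2]),s)
```

```text
[ 0.49313136 -0.19990812  0.083     ] [ 0.44355321 -0.19797031  0.131     ] 0.04961601359119224 [ 0.7976339  -0.24356303  0.078     ]
```

View pics/crop1.png

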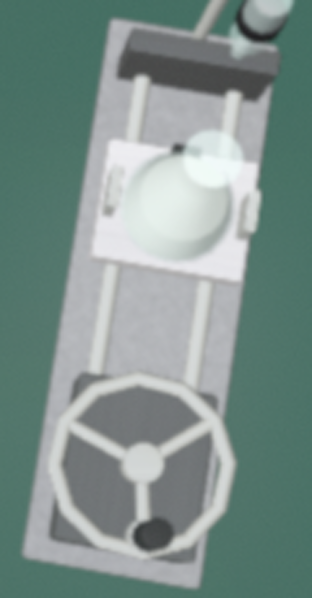

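```bash
python3 - <<'E'
from h import *
import pickle
c=pickle.load(open("top0.pkl","rb"))
P=lambda u,v,z:ray(c,370+u/2.6,110+v/2.6,z)
h=P(142,463,.083);k=P(154,533,.131)
d1=P(110,18,.02)-P(22,557,.02);d2=P(282,50,.02)-P(198,588,.02)
for d in(d1,d2):print(np.linalg.norm(d),np.degrees(np.arctan2(d[1],d[0])))
d=(d1+d2)[:2];d/=np.linalg.norm(d)
ca=[P(*q,.054) for q in((110,140),(258,165),(92,255),(242,282))]
for q in ca:print((q-h)[:2]@d)
print("h",h,"k",k,np.degrees(np.arctan2(*(k-h)[1::-1])),"carr x",np.mean([(q-h)[:2]@d for q in ca]))
E
python3 -m crank '[{"tx":-0.038,"ty":0.03,"fingers":0.06},{"tx":-0.038,"ty":0.03},{"tx":-0.038,"ty":0.03},{"tx":-0.038,"ty":0.03},{"tx":-0.038,"ty":0.03},{"tx":-0.038,"ty":0.03},{"tx":-0.038,"ty":0.03},{"tx":-0.038,"ty":0.03},{"tx":-0.038,"ty":0.03},{"tx":-0.038,"ty":0.03}]' 40
```

```text
0.4165410350306433 -9.164564976476797
0.41351918662657944 -9.91507173771434
0.2330944001511056
0.23413194412761784
0.14537413214643133
0.14549673461487833
h [ 0.49298147 -0.19922109  0.083     ] k [ 0.44356044 -0.19835875  0.131     ] 179.00036142918466 carr x 0.18952430276000828validation failed for argument at $[0]...
```

```bash
python3 -m crank '[{"fingers":0.06,"tx":-0.038,"ty":0.03,"tz":0,"wx":0,"wy":0,"wz":0},{"fingers":0.06,"tx":-0.038,"ty":0.03,"tz":0,"wx":0,"wy":0,"wz":0},{"fingers":0.06,"tx":-0.038,"ty":0.03,"tz":0,"wx":0,"wy":0,"wz":0},{"fingers":0.06,"tx":-0.038,"ty":0.03,"tz":0,"wx":0,"wy":0,"wz":0},{"fingers":0.06,"tx":-0.038,"ty":0.03,"tz":0,"wx":0,"wy":0,"wz":0},{"fingers":0.06,"tx":-0.038,"ty":0.03,"tz":0,"wx":0,"wy":0,"wz":0},{"fingers":0.06,"tx":-0.038,"ty":0.03,"tz":0,"wx":0,"wy":0,"wz":0},{"fingers":0.06,"tx":-0.038,"ty":0.03,"tz":0,"wx":0,"wy":0,"wz":0}]' 40
```

```text
time: 1.1
ee_pos: [0.3868, -0.2665, 0.2263]
orientation: [-0.002, -0.12, 0.993, 0.004]
contact_force: [0.5, -0.6, 0.2]
grip_width: 0.06
```

```bash
python3 -m crank '[{"fingers":0.06,"tx":-0.036,"ty":0.026,"tz":0.01,"wx":0,"wy":0,"wz":0},{"fingers":0.06,"tx":-0.036,"ty":0.026,"tz":0.01,"wx":0,"wy":0,"wz":0},{"fingers":0.06,"tx":0,"ty":0,"tz":0,"wx":0,"wy":0,"wz":0}]' 40
python3 - <<'E'
from h import *
c=snapshot("wrist");im=c["color"].copy();cv2.imwrite("pics/w1.png",im)
p,R,s=rot();print(p,R.round(3).tolist(),s["time"])
print(proj(c,[.4436,-.1984,.131]),proj(c,[.493,-.1992,.083]))
import pickle;pickle.dump(c,open("w1.pkl","wb"))
E
```

```text
time: 1.48
ee_pos: [0.4467, -0.1934, 0.2049]
orientation: [-0.002, -0.122, 0.993, 0.005]
contact_force: [-0.5, 1.0, 0.1]
grip_width: 0.0597
[ 0.44628629 -0.19448985  0.20559401] [[-0.971, -0.241, -0.005], [-0.241, 0.971, 0.008], [0.003, 0.009, -1.0]] 1.525
(np.float64(313.565949320214), np.float64(248.54812332581128)) (np.float64(298.8188690625202), np.float64(286.3383056905038))
```

View pics/w1.png

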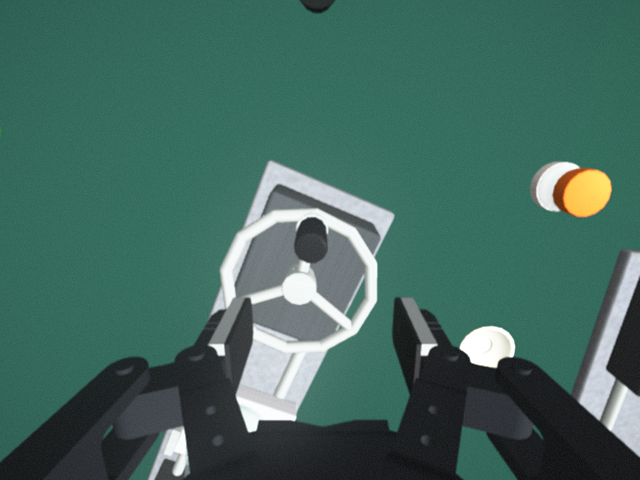

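The wrist view shows the black sleeve top at about (312,247) and the hub at (299,288). Both are within 2 px of the projected positions, so I'll descend and grip.

```bash
python3 -m crank '[{"fingers":0.06,"tx":0.0036,"ty":-0.003,"tz":0.03,"wx":0,"wy":0,"wz":0},{"fingers":0.06,"tx":0,"ty":0,"tz":0.04,"wx":0,"wy":0,"wz":0},{"fingers":0.06,"tx":0,"ty":0,"tz":0.036,"wx":0,"wy":0,"wz":0},{"fingers":0.06,"tx":0,"ty":0,"tz":0.002,"wx":0,"wy":0,"wz":0}]' 40
python3 - <<'E'
from h import *
p,R,s=rot();print(p,R.round(3).tolist(),R.T@(np.array([.4436,-.1984,.097])-p))
E
```

```text
time: 2.02
ee_pos: [0.4419, -0.2003, 0.0967]
orientation: [-0.001, -0.12, 0.993, 0.004]
contact_force: [0.7, -0.9, 1.5]
grip_width: 0.0596
[ 0.44192232 -0.20028694  0.0967224 ] [[-0.971, -0.238, -0.002], [-0.238, 0.971, 0.007], [0.0, 0.008, -1.0]] [-0.00207796  0.00143628 -0.00026724]
```

```bash
python3 -m crank '[{"fingers":0.0,"tx":-0.002,"ty":0.0014,"tz":0,"wx":0,"wy":0,"wz":0},{"fingers":0.0,"tx":0,"ty":0,"tz":0,"wx":0,"wy":0,"wz":0},{"fingers":0.0,"tx":0,"ty":0,"tz":0,"wx":0,"wy":0,"wz":0},{"fingers":0.0,"tx":0,"ty":0,"tz":0,"wx":0,"wy":0,"wz":0},{"fingers":0.0,"tx":0,"ty":0,"tz":0,"wx":0,"wy":0,"wz":0}]' 40
cat > plan.py <<'E'
from h import *
import sys
# arc rows from the current pose about the hub, clockwise; args: step (deg), rows
p,R,s=rot();h=np.array([.493,-.1992]);v=p[:2]-h;a=np.arctan2(v[1],v[0]);r=np.hypot(*v)
print("t",s["time"],"z",p[2],"ang",np.degrees(a),"r",r,"F",np.round(s["contact_force"],1),"grip",s["grip_width"],"tilt",np.round(R[:,2],3))
st=np.radians(float(sys.argv[1]));q=p.copy()
for i in range(int(sys.argv[2])):
    n=np.r_[h+.0497*np.array([np.cos(a-st*(i+1)),np.sin(a-st*(i+1))]),.097]
    print((R.T@(n-q)).round(4),end=" ");q=n
print()
E
python3 plan.py 15 10
```

```text
time: 2.65
ee_pos: [0.4448, -0.1996, 0.1006]
orientation: [0.002, -0.119, 0.993, 0.003]
contact_force: [-0.0, -0.8, -3.6]
grip_width: 0.0205
t 2.65 z 0.10061975533157594 ang -179.53752881185224 r 0.0482178152499832 F [-0.  -0.8 -3.6] grip 0.0204614463336961 tilt [ 0.003  0.006 -1.   ]
[-0.0031  0.0125  0.0037] [-0.0076  0.0105  0.0001] [-0.01    0.0082  0.0001] [-0.0118  0.0053  0.0001] [-0.0128  0.0021  0.0001] [-0.0129 -0.0013  0.    ] [-0.0121 -0.0046  0.    ] [-0.0105 -0.0076  0.    ] [-0.0082 -0.01   -0.    ] [-0.0053 -0.0118 -0.    ]
```

```bash
python3 -m crank '[{"fingers":0.0,"tx":-0.0035,"ty":0.0125,"tz":0,"wx":0,"wy":0,"wz":0},{"fingers":0.0,"tx":-0.0076,"ty":0.0105,"tz":0,"wx":0,"wy":0,"wz":0},{"fingers":0.0,"tx":-0.01,"ty":0.0082,"tz":0,"wx":0,"wy":0,"wz":0}]'
python3 plan.py 15 6
```

```text
time: 3.02
ee_pos: [0.4593, -0.1643, 0.1007]
orientation: [0.003, -0.118, 0.993, 0.002]
contact_force: [4.9, -8.4, -9.2]
grip_width: 0.0211
t 3.025 z 0.10068099643436204 ang 133.9450067056145 r 0.048532257136068006 F [ 4.9 -8.4 -9.2] grip 0.021072407581791314 tilt [ 0.005  0.004 -1.   ]
[-0.0113  0.006   0.0038] [-0.0129  0.0018  0.0001] [-0.0129 -0.0016  0.0001] [-0.012  -0.0049  0.0001] [-0.0103 -0.0078  0.    ] [-0.008  -0.0102  0.    ]
```

```bash
python3 -m crank '[{"fingers":0.0,"tx":-0.0113,"ty":0.006,"tz":0.001,"wx":0,"wy":0,"wz":0},{"fingers":0.0,"tx":-0.0129,"ty":0.0018,"tz":0.001,"wx":0,"wy":0,"wz":0},{"fingers":0.0,"tx":-0.0129,"ty":-0.0016,"tz":0,"wx":0,"wy":0,"wz":0},{"fingers":0.0,"tx":-0.012,"ty":-0.0049,"tz":0,"wx":0,"wy":0,"wz":0}]'
python3 plan.py 15 5
```

```text
time: 3.52
ee_pos: [0.5085, -0.1515, 0.1006]
orientation: [0.002, -0.119, 0.993, -0.0]
contact_force: [-3.4, -6.0, -1.1]
grip_width: 0.0211
t 3.525 z 0.10055470042106554 ang 71.93976121178811 r 0.05014258066114805 F [-3.4 -6.  -1.1] grip 0.021065352275122788 tilt [ 0.003 -0.    -1.   ]
[-0.0098 -0.0086  0.0036] [-0.0076 -0.0105  0.    ] [-0.0046 -0.0121  0.    ] [-0.0013 -0.0129  0.    ] [ 0.0021 -0.0128  0.    ]
```

```bash
python3 -m crank '[{"fingers":0.0,"tx":-0.0098,"ty":-0.0086,"tz":0,"wx":0,"wy":0,"wz":0},{"fingers":0.0,"tx":-0.0076,"ty":-0.0105,"tz":0,"wx":0,"wy":0,"wz":0},{"fingers":0.0,"tx":-0.0046,"ty":-0.0121,"tz":0,"wx":0,"wy":0,"wz":0}]'
python3 plan.py 6 5
```

```text
time: 3.9
ee_pos: [0.539, -0.1763, 0.1005]
orientation: [0.0, -0.119, 0.993, 0.001]
contact_force: [-5.5, 0.3, 2.1]
grip_width: 0.0204
t 3.9 z 0.10054766669131776 ang 26.49478903170207 r 0.05143505083431915 F [-5.5  0.3  2.1] grip 0.02041348100914303 tilt [ 0.     0.001 -1.   ]
[ 0.0008 -0.0055  0.0035] [-0.0003 -0.0052 -0.    ] [ 0.0002 -0.0052 -0.    ] [ 0.0007 -0.0051 -0.    ] [ 0.0013 -0.005  -0.    ]
```

```bash
python3 -m crank '[{"fingers":0.0,"tx":-0.0005,"ty":-0.0055,"tz":0,"wx":0,"wy":0,"wz":0},{"fingers":0.0,"tx":-0.0003,"ty":-0.0054,"tz":0,"wx":0,"wy":0,"wz":0},{"fingers":0.0,"tx":0.0002,"ty":-0.0054,"tz":0,"wx":0,"wy":0,"wz":0}]'
python3 plan.py 6 4
python3 -m crank '[{"fingers":0.0,"tx":0.0008,"ty":-0.0054,"tz":0,"wx":0,"wy":0,"wz":0}]'
python3 plan.py 6 4
python3 - <<'E'
from h import *
c=snapshot("top");cv2.imwrite("pics/t2.png",cv2.resize(c["color"][110:340,370:490],None,fx=2.6,fy=2.6,interpolation=cv2.INTER_CUBIC))
E
```

```text
time: 4.28
ee_pos: [0.5441, -0.1912, 0.1005]
orientation: [0.001, -0.119, 0.993, 0.003]
contact_force: [-9.4, 22.7, 9.9]
grip_width: 0.0208
t 4.275 z 0.10047738013841043 ang 8.862822859807666 r 0.05172565009535346 F [-9.4 22.7  9.9] grip 0.020762784730179316 tilt [ 0.001  0.006 -1.   ]
[ 0.0027 -0.005   0.0034] [ 0.0012 -0.0051 -0.    ] [ 0.0018 -0.0049 -0.    ] [ 0.0023 -0.0047 -0.    ] 
time: 4.4
ee_pos: [0.5442, -0.1916, 0.1004]
orientation: [0.001, -0.12, 0.993, 0.008]
contact_force: [-11.7, 34.2, 14.3]
grip_width: 0.021
t 4.4 z 0.1004321443474807 ang 8.46147341816612 r 0.051733134639826754 F [-11.7  34.2  14.3] grip 0.021002486972587435 tilt [-0.001  0.015 -1.   ]
[ 0.0028 -0.005   0.0034] [ 0.0013 -0.005  -0.0001] [ 0.0018 -0.0049 -0.0001] [ 0.0023 -0.0047 -0.0001]
```

View pics/t2.png

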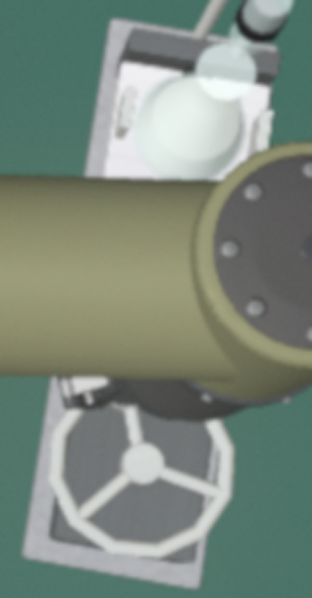

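The crop shows the carriage's front edge against the dark stop at about (125,65). The force rose to 34 N with no further travel, at 8.5° against a predicted 7°, so it's on the stop. Now I'll relax, release and lift.

```bash
python3 -m crank '[{"fingers":0.0,"tx":0,"ty":0,"tz":0,"wx":0,"wy":0,"wz":0},{"fingers":0.05,"tx":0,"ty":0,"tz":0,"wx":0,"wy":0,"wz":0},{"fingers":0.05,"tx":0,"ty":0,"tz":0,"wx":0,"wy":0,"wz":0},{"fingers":0.05,"tx":0,"ty":0,"tz":0,"wx":0,"wy":0,"wz":0}]'
python3 -m crank '[{"fingers":0.05,"tx":0,"ty":0,"tz":-0.03,"wx":0,"wy":0,"wz":0},{"fingers":0.05,"tx":0,"ty":0,"tz":-0.04,"wx":0,"wy":0,"wz":0},{"fingers":0.05,"tx":0,"ty":0,"tz":-0.04,"wx":0,"wy":0,"wz":0},{"fingers":0.05,"tx":0.05,"ty":0.02,"tz":-0.02,"wx":0,"wy":0,"wz":0},{"fingers":0.05,"tx":0.05,"ty":0.02,"tz":0,"wx":0,"wy":0,"wz":0},{"fingers":0.05,"tx":0.05,"ty":0.02,"tz":0,"wx":0,"wy":0,"wz":0},{"fingers":0.05,"tx":0,"ty":0,"tz":0,"wx":0,"wy":0,"wz":0}]'
python3 - <<'E'
from h import *
c=snapshot("top");cv2.imwrite("pics/t3.png",cv2.resize(c["color"][100:350,140:500],None,fx=2.2,fy=2.2,interpolation=cv2.INTER_CUBIC))
E
```

```text
time: 4.95
ee_pos: [0.5449, -0.191, 0.1015]
orientation: [0.002, -0.121, 0.993, 0.008]
contact_force: [-0.2, 0.0, -0.4]
grip_width: 0.0499
time: 5.82
ee_pos: [0.381, -0.1726, 0.2353]
orientation: [0.002, -0.12, 0.993, 0.006]
contact_force: [0.3, 0.1, 0.9]
grip_width: 0.0501
```

View pics/t3.png

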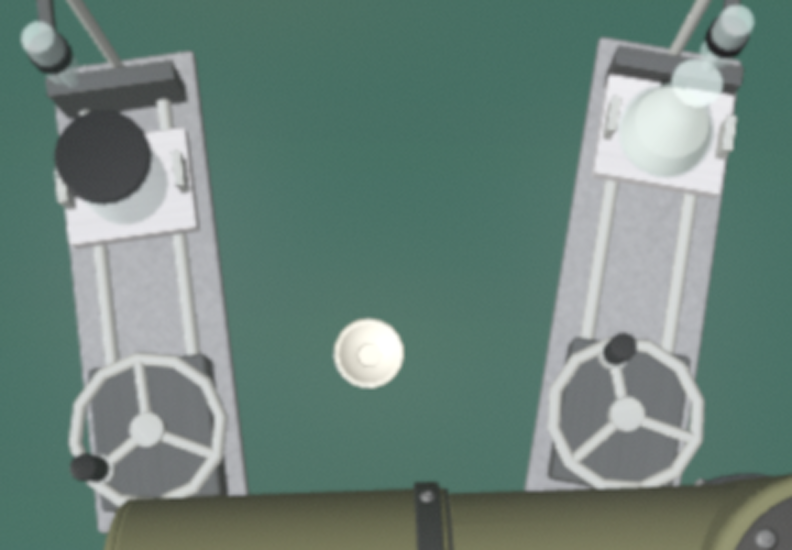

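The carriage is against the stop, with its rear edge from (596,175) to (720,192) and the crank at (620,348). The jar slide looks unchanged and the arm is clear. One numeric check before handing in.

Run:
```python
from h import *
import pickle
c=pickle.load(open("top0.pkl","rb"));P=lambda u,v,z:ray(c,140+u/2.2,100+v/2.2,z)[:2]
h=np.array([.493,-.1992]);a=np.radians(-9.5);d=np.array([np.cos(a),np.sin(a)])
print([(P(*q,.054)-h)@d+.045 for q in((596,175),(720,192))])
k=P(620,348,.131)-h;e=np.degrees(np.arctan2(k[1],k[0]));print(e,np.hypot(*k),.1895+.02*np.radians(179-e))
im=snapshot("top")["color"].astype(int);d=np.abs(im-c["color"])[110:335,150:250].max(2);print("spare px changed",(d[:200]>40).sum())
print(monitor.observe()["contact_force"]);workorder.job_done()
```

```text
[np.float64(0.24707298288868235), np.float64(0.2515919260749045)]
14.755934343841846 0.04854861006687636 0.24683199445123402
spare px changed 0
[0.99093663 0.56156457 0.41580121]
the job is handed in; nothing more can be done
```

I gripped the flask slide's crank handle and wound it about 170° clockwise until it went hard. I then let go, moved the arm clear and handed the job in at about 6 s. No verdict was reported.

- **Carriage at the stop:** force rose to about 34 N with no more travel, and the picture shows the carriage against its stop. Its rear edge gives x = 0.247 and 0.252 m, averaging 0.249 m (0.250 m is touching, more than 0.246 m needed).
- **Check that disagreed:** after release the picture puts the crank at about 15°, against 8.5° from the gripper position while it was held. Measured from the crank, x is about 0.247 m. That still passes, but with about 1 mm to spare and a measuring error of about 2 mm, so a small spring-back on release can't be ruled out.
- **Other checks:** the jar slide showed no image change in the part not hidden by the arm. The wrist force was about 1 N, the same as when the arm was moving freely. I never drove the gripper near the carriage or flask.

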